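Put the network tools back in the foam case

ROBOT

A 6-joint arm with a two-finger parallel gripper is mounted at the origin on the work surface. World frame = base frame: x ahead of the robot, y to its left, z up, the work surface at z = 0. Lengths are in m, angles in degrees, forces in N, time in s.
With the tool pointing down it reaches from about 0.4 to 0.825 m from the base axis. Payload 7 kg.
Tool frame: the origin (TCP) lies midway between the tips of the shut fingers; the grasp point (between the pads) lies 19 mm behind it; z points along the fingers, y is the line along which they close (so a half turn about z gives the same grasp; the last joint's range is limited). The gripper opens to 88 mm and grips with 3 to 60 N. Pads are 19 mm wide; open, the fingers measure 130 mm over their backs; the gripper's body (78 mm by 193 mm) begins 47 mm behind the grasp point.
Start: joints at [82.855, 20.546, 0.682, 0, -70.136, -16.507], TCP at [0.271, 0.618, 0.194] pointing down, gripper open.
Joint ranges: [-176.03, 176.03], [-82.01, 121.73], [-58.28, 71.71], [-173.87, 95.51], [-174.79, -0.11], [-173.66, 173.66]. Speed limits (degrees/s): [136.94, 136.94, 172.46, 180, 180, 180].

INTERFACE

Orientations are given as [roll, pitch, yaw] about the fixed x, y, z axes, in that order (R = Rz(yaw) Ry(pitch) Rx(roll)).
In Python, from plant import r gives the robot as it stands. The module is installed in compiled form; this text tells all that it offers.
- The arm moves only by the tool play_rows, never from a script. Its argument "rows" is a list of rows, each an object with "slide": the shift along the tool's x, y, z as a fraction of full scale, a list of three; "delta_rot": the turn, a rotation vector about the tool's x, y, z as a fraction of full scale, a list of three; "fingers": the opening, from -1 (shut) to 1 (fully open). In form: [{"slide": [x, y, z], "delta_rot": [rx, ry, rz], "fingers": fingers}, ...]. A call has 1 to 8 rows; each row shifts and turns the commanded pose from where the row before left it, along the tool's axes as they then stand; what a row does not reach is not made up. Full scale, the value 1, is 0.15 m for a shift and 0.08 rad for a turn. A row lasts 1/8 s, in which the tool goes at most 62.5 mm and 10.7 degrees, less where a joint would pass 70% of its speed; a pose out of reach is approached as far as the arm can. A call with a number of a shift or a turn outside -1 to 1 is refused whole. A call with a gripper value outside its range is refused whole. The fingers move at their own pace and stop on an object; "squeeze" is the grip in N (left out, the last holds). Time passes only in rows, so rows that do not move let the fingers close. It gives the time, the measured TCP pose, the force, the opening and the grip force at its end, in the units of the state.
- r.get_state(): the state, without advancing time (a new reading comes with each control period).
- r.capture(name): name is "side" or "top"; returns a dict with "image" (480x640x3 uint8, blue, green, red), "fx", "fy", "cx", "cy" (pixels), "distortion" ([k1, k2, p1, p2, k3] as OpenCV has them; the pictures are not rectified), "R" (3x3) and "t" (3): a world point X has camera coordinates R X + t. Camera axes: x right, y down, z forward; pixel columns grow to the right and rows downward; lengths in m; the calibration is good to about 2 mm. A picture is of the moment at which its call begins. There is no depth.
- r.close_job(): hands the job in; it is judged then, once.
The state is a dict: "time_s": time; "joints": joint angles; "qd": joint speeds; "joint_torque": joint torques, N m; "tcp_pos": TCP position; "eef_rot": TCP orientation; "contact_force": force on the tool from outside, world axes, zero at the start; "moment": the same for the moment, N m; "gripper_width": finger opening in m; "gripper_force": force on a finger pad.
Only numpy, scipy, OpenCV 4.12 (cv2) and the standard library are available. Lean on these libraries where they do the work, as an engineer would, in place of code of your own. Each camera call takes 0.05 s, during which the arm holds its last target. There are 200 camera calls.

TASK

The cabling job is finished: put the four tools lying on the work mat back into the open tool case, each lying flat on the floor of the foam pocket cut for its own shape and size. Set them down rather than dropping them.

Things in the scene. Friction and masses are not known exactly. Their poses are not given: they have to be found in the camera images.
- crimper_center (a point): Crimping tool lying flat on the 3 mm work mat: 180 mm long, 24 mm thick, 0.3 kg. Point: centre of its black pivot body, 12 mm above its underside, where it balances. z up, x to the steel jaw head. The pivot body is 40 mm wide (y) for 25 mm either side of the point; the head, 50 mm wide, ends 85 mm ahead; two dark blue handles, 51 mm wide together, end 95 mm behind.
- punch_center (a point): Punch-down tool lying flat on the mat: dark grey straight handle 108 mm long, 30 mm wide (y), 28 mm thick, edges rounded, then a thin collar and slim steel blade; 0.16 kg. Point: in the handle near its middle, 14 mm above its underside. z up, x to the blade, whose tip is 92 mm ahead; the handle ends 60 mm behind.
- tester_center (a point): Cable tester, main unit: grey box with dark face, small lamps and a round black key, 105 mm (x) by 52 mm (y) by 28 mm high, 0.19 kg, lying face up on the mat. Point: its centre. z up, x to the socket end. The four tools lie in a row on the mat about 95 mm apart, in any order, turned up to 20 degrees.
- remote_center (a point): Cable tester, remote unit: a box like the tester but smaller and without key, 80 mm (x) by 32 mm (y) by 26 mm high, 0.09 kg, lying face up on the mat. Point: its centre. z up. The mat is on one side of the robot's middle line and the tool case on the other, either way. The case's walls are 28 mm high; its lid lies folded flat on its far side, 24 mm high.
- crimper_inlay_pocket (a point): Pocket 10 mm deep with yellow floor, cut in a dark foam inlay (212 x 83 mm) of the tool case, for the crimping tool. Point: on the pocket floor, 12 mm above the table, below where the tool's listed point belongs; z up, x along the pocket. Long wide pocket: 68 mm wide, from 103 mm behind the point to 93 mm ahead (x: jaw end). Clearance 8 mm all round.
- punch_inlay_pocket (a point): Pocket 10 mm deep with yellow floor, cut in a dark foam inlay (212 x 83 mm) of the tool case, for the punch-down tool. Point: on the pocket floor, 12 mm above the table, below where the tool's listed point belongs; z up, x along the pocket. Stepped: 46 mm wide from 68 mm behind the point to 56 mm ahead, then 28 mm wide to 100 mm ahead (x: blade end). Clearance 8 mm.
- tester_inlay_pocket (a point): Pocket 10 mm deep with yellow floor, cut in a dark foam inlay (212 x 83 mm) of the tool case, for the tester. Point: on the pocket floor, 12 mm above the table, below where the tool's listed point belongs; z up, x along the pocket. Rectangle 121 x 68 mm centred on the point, either way round. A finger channel 46 mm wide, deep as the pockets, crosses the middle of all inlays along y.
- remote_inlay_pocket (a point): Pocket 10 mm deep with yellow floor, cut in a dark foam inlay (212 x 83 mm) of the tool case, for the remote unit. Point: on the pocket floor, 12 mm above the table, below where the tool's listed point belongs; z up, x along the pocket. Smallest: rectangle 96 x 48 mm centred on the point, either way round. The four inlays stand side by side, 84 mm apart, in any order.

How it is judged (in metres and radians):
At the end, for the whole second after the job is handed in: Each tool rests flat in its own pocket: centre within 15 mm of the pocket's point, along it within 0.25 rad, level within 0.08 rad, lying height above the pocket floor within 4 mm (horizontal distance between crimper_center and crimper_inlay_pocket below 0.015 m and z of crimper_center in the frame of crimper_inlay_pocket between 0.008 and 0.016 m and angle between each of crimper_center, punch_center, tester_center, remote_center's own z axis and vertical below 0.08 rad and angle between the x axis of crimper_center and the x axis of crimper_inlay_pocket, either way round below 0.25 rad and linear speed of each of crimper, punch, tester, remote below 0.02 m/s and horizontal distance between punch_center and punch_inlay_pocket below 0.015 m and z of punch_center in the frame of punch_inlay_pocket between 0.01 and 0.018 m and angle between the x axis of punch_center and the x axis of punch_inlay_pocket, either way round below 0.25 rad and horizontal distance between tester_center and tester_inlay_pocket below 0.015 m and z of tester_center in the frame of tester_inlay_pocket between 0.01 and 0.018 m and angle between the x axis of tester_center and the x axis of tester_inlay_pocket, either way round below 0.25 rad and horizontal distance between remote_center and remote_inlay_pocket below 0.015 m and z of remote_center in the frame of remote_inlay_pocket between 0.009 and 0.017 m and angle between the x axis of remote_center and the x axis of remote_inlay_pocket, either way round below 0.25 rad); the robot touches nothing.
It fails at once if a tool is dropped or thrown (faster than 0.85 m/s, a fall of about 4 cm, while the fingers do not touch it) ((linear speed of crimper above 0.85 m/s and contact force between the fingers and crimper below 0.05 N) or (linear speed of punch above 0.85 m/s and contact force between the fingers and punch below 0.05 N) or (linear speed of tester above 0.85 m/s and contact force between the fingers and tester below 0.05 N) or (linear speed of remote above 0.85 m/s and contact force between the fingers and remote below 0.05 N)).
It also fails if it takes over 109 s, if anything falls off the work surface, if the arm or the gripper's body presses on something with over 40 N, if the wrist force passes 120 N, or if a joint passes its speed limit or range.

## Working session

There is one attempt and no reset: what is moved stays moved. The work goes in short steps, Python scripts to look and compute and a tool call to move; the robot and the scene stay as the last step left them, time stands still between calls to the robot, and variables do not carry over. Pictures are saved under pics/ and viewed, at most 14 in all, crops included, and the job is handed in when it is done.

Besides the shell and the picture viewer there is one more tool, called by a JSON object that holds its "api" and its "payload", one argument or row to a line. play_rows: Moves the arm, as the interface text tells. Shift numbers are shares of 0.15 m and turn numbers shares of 0.08 rad, none past 1 either way. Its arguments: {"type":"object","properties":{"rows":{"type":"array"},"squeeze":{"type":"number"}},"required":["rows"]}

```bash
mkdir -p pics; ls; python3 - <<'E'
from plant import r
import cv2,pickle
for n in("top","side"):
    c=r.capture(n);pickle.dump(c,open(f"{n}.pkl","wb"));cv2.imwrite(f"pics/{n}0.png",c["image"])
    print(n,c["fx"],c["cx"],c["cy"],c["distortion"],c["R"],c["t"])
print(r.get_state())
E
```

```text
pics
top 566.1083306494097 320.62796827891816 237.1137564534554 [-0.1063986  0.         0.         0.         0.       ] [[-0.01834903 -0.99963854 -0.01964934]
 [-0.98103034  0.02179379 -0.19262527]
 [ 0.19298387  0.01574211 -0.98107564]] [0.03453869 0.53931397 1.13545834]
side 606.7261029814991 313.98797440008786 236.75580466516374 [-0.18438116  0.          0.          0.          0.        ] [[ 0.69886734 -0.71512752  0.01330678]
 [-0.39277066 -0.39925547 -0.82844811]
 [ 0.59775885  0.57374882 -0.55990772]] [-0.39075951  0.25718362  0.90005277]
{'time_s': 0.1, 'joints': array([ 8.28560795e+01,  2.05862937e+01,  6.39125297e-01, -1.89132409e-02,
       -7.01355405e+01, -1.65082537e+01]), 'qd': array([ 0.01088024, -0.11794153,  0.14353911,  0.0982305 , -0.03707975,
        0.04181924]), 'joint_torque': array([-2.43378447e-03, -5.84161448e+01,  2.93751973e+01,  7.01556087e+00,
        1.01839556e-02, -4.89221293e-05]), 'tcp_pos': array([0.2706105 , 0.61784968, 0.1935252 ]), 'eef_rot': array([ 1.79915648e+02, -6.45655140e-03, -2.36586089e+01]), 'contact_force': array([ 0.49956632,  0.47530275, -0.2731148 ]), 'moment': array([-0.01142603,  0.05929906,  0.01951364]), 'gripper_force': 0.0, 'gripper_width': 0.08758256088435205}
```

View pics/top0.png

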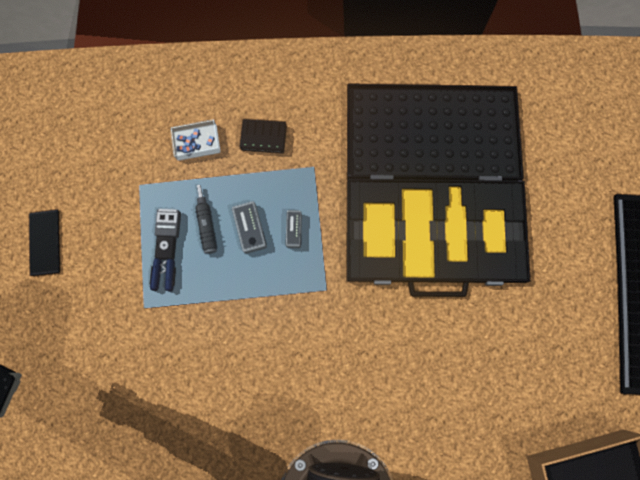

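View pics/side0.png

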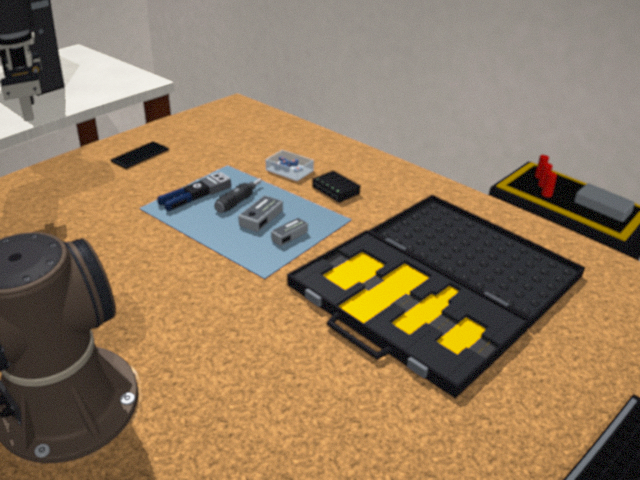

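The mat is on the left (+y). The tools run left to right in the top view: crimper (165,248), punch (206,220), tester (250,226), remote (292,228). The case is on the right, with pockets at tester (380,230), crimper (418,233), punch (457,225) and remote (494,231).

```bash
cat > m.py <<'E'
import numpy as np,cv2
def ray(c,uv,z):
    K=np.array([[c["fx"],0,c["cx"]],[0,c["fy"],c["cy"]],[0,0,1]])
    p=cv2.undistortPoints(np.float64(uv).reshape(-1,1,2),K,np.array(c["distortion"])).reshape(-1,2)
    R=np.array(c["R"]);C=-R.T@np.array(c["t"]);d=np.c_[p,np.ones(len(p))]@R
    return (C+d*((z-C[2])/d[:,2])[:,None])[:,:2]
def blobs(mask,amin):
    cs,_=cv2.findContours(mask.astype(np.uint8),cv2.RETR_EXTERNAL,cv2.CHAIN_APPROX_NONE)
    return sorted([k for k in cs if cv2.contourArea(k)>amin],key=lambda k:k[:,0,0].mean())
def rect(P):
    (x,y),(w,h),a=cv2.minAreaRect((P*1000).astype(np.float32))
    if w<h: w,h,a=h,w,a+90
    a=(a+90)%180-90
    return np.round([x,y,w,h,a],1)
E
python3 - <<'E'
import pickle,cv2,numpy as np
from m import *
c=pickle.load(open("top.pkl","rb"));im=c["image"];b,g,rr=[im[...,i].astype(int) for i in range(3)]
print("C",-np.array(c["R"]).T@c["t"])
Y=(rr>150)&(g>120)&(b<80)
for k in blobs(Y,100):
    print("pocket",rect(ray(c,k+0.0,0.012)))
mat=(b>rr+25)&(b>100)
k=max(blobs(mat,2000),key=cv2.contourArea);print("mat",rect(ray(c,k,0.003)))
hull=np.zeros(im.shape[:2],np.uint8);cv2.drawContours(hull,[cv2.convexHull(k)],-1,1,-1)
hull=cv2.erode(hull,np.ones((5,5)))
T=((hull>0)&~mat).astype(np.uint8)
for k in blobs(T,60):
    P=ray(c,k,0.017);rc=rect(P);a=np.radians(rc[4]);u=[np.cos(a),np.sin(a)]
    s=P@u; print("tool",rc,"px",k[:,0].mean(0),"ends",P[s.argmin()],P[s.argmax()],cv2.contourArea(k))
x0,y0,x1,y1=135,160,330,310
vis=cv2.resize(im[y0:y1,x0:x1],None,fx=4,fy=4,interpolation=cv2.INTER_CUBIC)
for k in blobs(T,60): cv2.polylines(vis,[((k-[x0,y0])*4+2).astype(np.int32)],True,(0,0,255),1)
cv2.imwrite("pics/tools.png",vis)
cv2.imwrite("pics/case.png",cv2.resize(im[170:300,340:535],None,fx=4,fy=4,interpolation=cv2.INTER_CUBIC))
E
```

```text
C [0.31059197 0.004898   1.21853468]
pocket [ 561.5 -102.1  116.2   67.7   -1.9]
pocket [ 553.8 -187.6  192.4   65.2   -2.6]
pocket [ 572.5 -271.1  164.2   46.2   -3.5]
pocket [ 554.5 -354.1   92.    48.    -2.4]
mat [557.2 224.7 397.8 277.7 -85.2]
tool [524.5 357.7 187.3  71.6  -3.8] px [167.71962617 251.18691589] ends [0.42925698 0.33732767] [0.6174861  0.34523983] 2315.0
tool [591.8 277.1 163.8  37.1  11.6] px [205.28571429 219.32919255] ends [0.512588   0.25591125] [0.6713022 0.2972948] 886.5
tool [573.6 175.  112.   64.9  14.4] px [250.13793103 226.04827586] ends [0.51736657 0.16873411] [0.62097972 0.21569652] 1213.5
tool [564.2  76.   88.8  49.9  -1.2] px [296.67857143 230.44642857] ends [0.51929806 0.05406448] [0.608969   0.09444811] 791.0
```

View pics/tools.png

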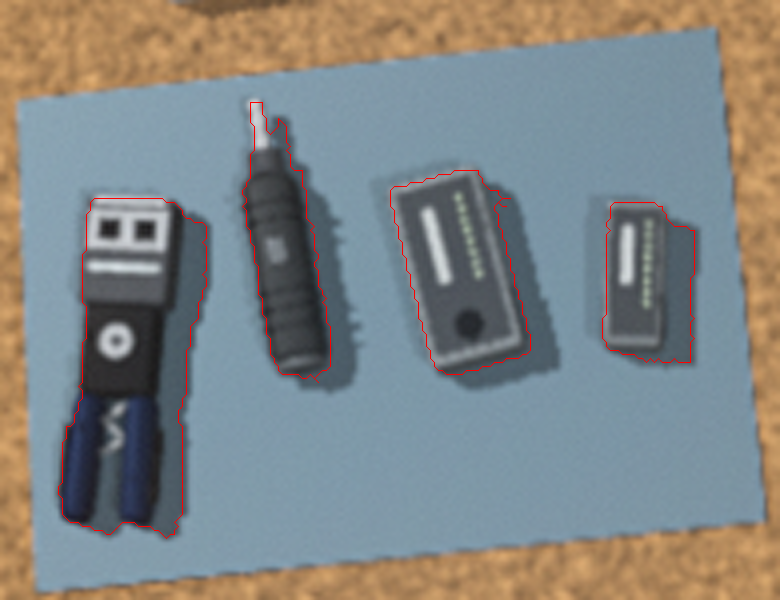

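View pics/case.png

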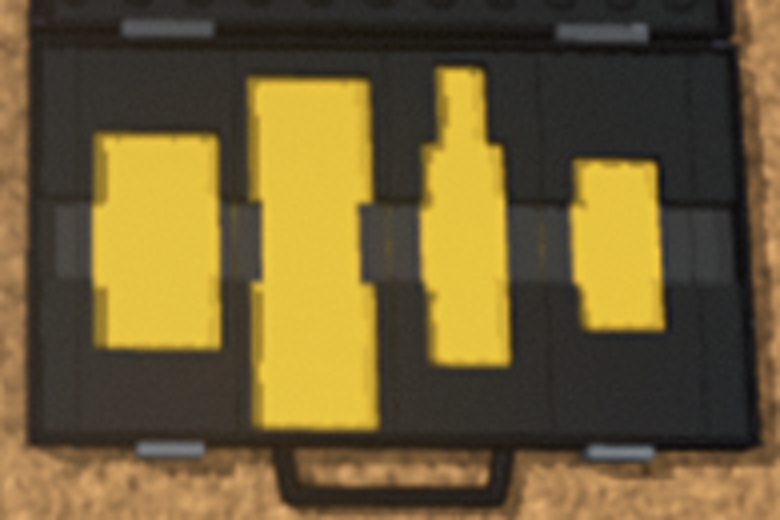

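The tool mask for the crimper and remote takes in shadow, so I'll refine those two by mat/shadow colour ratio and the crimper's pivot disc at crop (116,341). The case crop shows filler foam beside the end inlays and the channel crossing at the pocket points, so fingers can go into the channel.

```bash
python3 - <<'E'
import pickle,cv2,numpy as np
from m import *
c=pickle.load(open("top.pkl","rb"));im=c["image"]
f=lambda L:[(135+(x-1.5)/4,160+(y-1.5)/4) for x,y in L]
print("crimper pivot",ray(c,f([(116,341)]),.027),"headtop mid, handle ends",ray(c,f([(131,197),(108,522)]),.024))
r2=im[...,0]/(im[...,2]+1.)
print("ratios mat,shadow,remote face,tester face",[np.round(r2[160+y//4,135+x//4],2) for x,y in((700,300),(680,290),(635,300),(450,260),(340,250),(520,240))])
for thr in(1.3,1.4):
    M=np.zeros(r2.shape,bool);M[175:285,180:320]=(r2<thr)[175:285,180:320]
    M=cv2.morphologyEx(M.astype(np.uint8),cv2.MORPH_OPEN,np.ones((2,2)))
    for k,h in zip(blobs(M,60),(.017,.017,.016)): print(thr,rect(ray(c,k,h)))
s=pickle.load(open("side.pkl","rb"))
E
```

```text
crimper pivot [[0.53538357 0.36496469]] headtop mid, handle ends [[0.61643045 0.36040234]
 [0.43734058 0.36704684]]
ratios mat,shadow,remote face,tester face [np.float64(1.31), np.float64(1.29), np.float64(1.12), np.float64(1.08), np.float64(1.32), np.float64(1.31)]
1.3 [684.8 281.3 106.5  14.   88.3]
1.3 [593.5 278.1 162.6  36.1   9.6]
1.3 [571.5 178.6 113.   56.6  14.8]
1.4 [568.2 180.9 311.4 244.6  89. ]
```

```bash
python3 - <<'E'
import pickle,cv2,numpy as np
from m import *
c=pickle.load(open("top.pkl","rb"))
f=lambda L:[(135+(x-1.5)/4,160+(y-1.5)/4) for x,y in L]
r=ray(c,f([(610,204),(663,204),(660,347),(603,345)]),.029)
print("remote",rect(r));print("tester top",rect(ray(c,f([(392,190),(470,172),(521,340),(440,366)]),.031)))
p=ray(c,f([(256,100),(303,368),(286,262)]),.017);d=p[0]-p[1];print("punch",p[2],np.linalg.norm(d),np.degrees(np.arctan2(d[1],d[0])))
# cross check with side view
s=pickle.load(open("side.pkl","rb"))
def proj(X):return cv2.projectPoints(np.float64(X),cv2.Rodrigues(np.array(s["R"]))[0],np.float64(s["t"]),np.array([[s["fx"],0,s["cx"]],[0,s["fy"],s["cy"]],[0,0,1.]]),np.array(s["distortion"]))[0].reshape(-1,2)
q=proj([[.533,.364,.027],[*p[2],.031],[.5715,.1786,.031],[*r.mean(0),.029],[.5605,-.1025,.012],[.5583,-.1865,.012],[.556,-.2705,.012],[.5537,-.354,.012]])
im=s["image"].copy()
v=cv2.resize(im[160:370,130:510],None,fx=2,fy=2,interpolation=cv2.INTER_CUBIC)
for a in q: cv2.drawMarker(v,tuple(int(t) for t in (a-[130,160])*2+.5),(0,0,255),0,10,1)
cv2.imwrite("pics/chk.png",v)
E
```

```text
remote [565.2  83.2  78.6  30.5  -1.8]
tester top [572.1 178.6 101.3  45.4  15.5]
punch [0.57928044 0.27456237] 0.15476133653435578 11.046098956475378
```

View pics/chk.png

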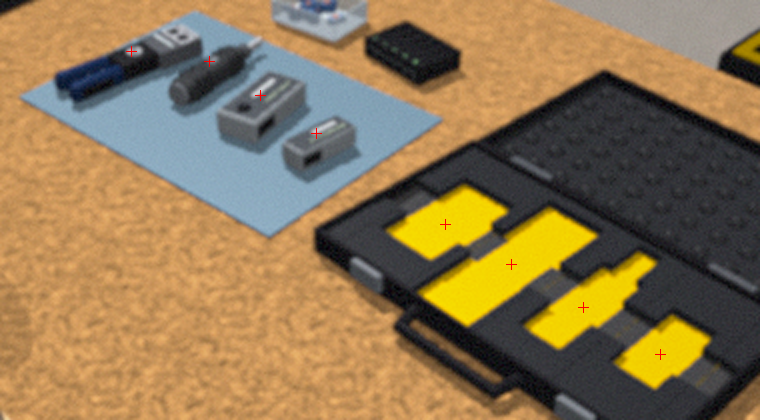

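All marks agree in the side view: the tools at (131,50), (209,61), (260,95) and (316,133), and the pockets. I'll start with the crimper.

{"api": "play_rows", "payload": {
  "rows": [
    {"slide": [0.38,0.142,0],"delta_rot": [0,0,0],"fingers": 1},
    {"slide": [0.38,0.142,0],"delta_rot": [0,0,0],"fingers": 1},
    {"slide": [0.38,0.142,0],"delta_rot": [0,0,0],"fingers": 1},
    {"slide": [0.38,0.142,0],"delta_rot": [0,0,0],"fingers": 1},
    {"slide": [0.38,0.142,0],"delta_rot": [0,0,0],"fingers": 1},
    {"slide": [0.38,0.142,0],"delta_rot": [0,0,0],"fingers": 1},
    {"slide": [0,0,0.2],"delta_rot": [0,0,-0.945],"fingers": 1},
    {"slide": [0,0,0.2],"delta_rot": [0,0,-0.945],"fingers": 1}
  ],
  "squeeze": 30
}}

```text
time_s: 1.1
tcp_pos: [0.5335, 0.3629, 0.1334]
eef_rot: [-180.0, 0.0, -15.0]
contact_force: [-0.4, 0.5, -0.4]
gripper_width: 0.0876
gripper_force: 0.0
```

{"api": "play_rows", "payload": {
  "rows": [
    {"slide": [0,0,0],"delta_rot": [0,0,-0.945],"fingers": 1},
    {"slide": [0,0,0],"delta_rot": [0,0,-0.945],"fingers": 1},
    {"slide": [0,0,0],"delta_rot": [0,0,-0.945],"fingers": 1},
    {"slide": [0,0,0],"delta_rot": [0,0,0],"fingers": 1},
    {"slide": [0,0,0],"delta_rot": [0,0,0],"fingers": 1}
  ]
}}

```text
time_s: 1.72
tcp_pos: [0.5327, 0.3639, 0.1342]
eef_rot: [180.0, 0.0, -2.1]
contact_force: [-0.1, 0.1, 0.4]
gripper_width: 0.0875
gripper_force: 0.0
```

{"api": "play_rows", "payload": {
  "rows": [
    {"slide": [0,0,0.2],"delta_rot": [0,0,0],"fingers": 1},
    {"slide": [0,0,0.2],"delta_rot": [0,0,0],"fingers": 1},
    {"slide": [0,0,0.2],"delta_rot": [0,0,0],"fingers": 1},
    {"slide": [0,0,0.12],"delta_rot": [0,0,0],"fingers": 1},
    {"slide": [0,0,0.08],"delta_rot": [0,0,0],"fingers": 1},
    {"slide": [0,0,0.04],"delta_rot": [0,0,0],"fingers": 1},
    {"slide": [0,0,0],"delta_rot": [0,0,0],"fingers": 1}
  ]
}}

```text
time_s: 2.6
tcp_pos: [0.533, 0.3642, 0.0086]
eef_rot: [-180.0, -0.0, -2.0]
contact_force: [-1.3, -0.4, 0.3]
gripper_width: 0.088
gripper_force: 0.0
```

{"api": "play_rows", "payload": {
  "rows": [
    {"slide": [0,0,0],"delta_rot": [0,0,0],"fingers": -1},
    {"slide": [0,0,0],"delta_rot": [0,0,0],"fingers": -1},
    {"slide": [0,0,0],"delta_rot": [0,0,0],"fingers": -1},
    {"slide": [0,0,0],"delta_rot": [0,0,0],"fingers": -1},
    {"slide": [0,0,0],"delta_rot": [0,0,0],"fingers": -1},
    {"slide": [0,0,0],"delta_rot": [0,0,0],"fingers": -1},
    {"slide": [0,0,0],"delta_rot": [0,0,0],"fingers": -1},
    {"slide": [0,0,0],"delta_rot": [0,0,0],"fingers": -1}
  ]
}}

```text
time_s: 3.6
tcp_pos: [0.5328, 0.364, 0.0083]
eef_rot: [180.0, 0.0, -2.0]
contact_force: [-0.6, 0.0, 0.2]
gripper_width: 0.0135
gripper_force: 0.0
```

The opening is 13 mm without force, which cannot be a 40 mm body, so I'll look.

```bash
python3 - <<'E'
from plant import r
import cv2,numpy as np
a=r.capture("top")["image"][150:320,100:335];b=r.capture("side")["image"][100:300,80:380]
a=cv2.resize(a,(552,400));b=cv2.resize(b,(0,0),fx=1.3,fy=1.3)
v=np.zeros((600,800,3),np.uint8);v[:340,:470]=cv2.resize(a,(470,340));v[340:600,:390]=b
cv2.imwrite("pics/g1.png",v);s=r.get_state();print(s["gripper_width"],s["gripper_force"])
E
```

```text
0.0052446014085865255 0.0
```

View pics/g1.png

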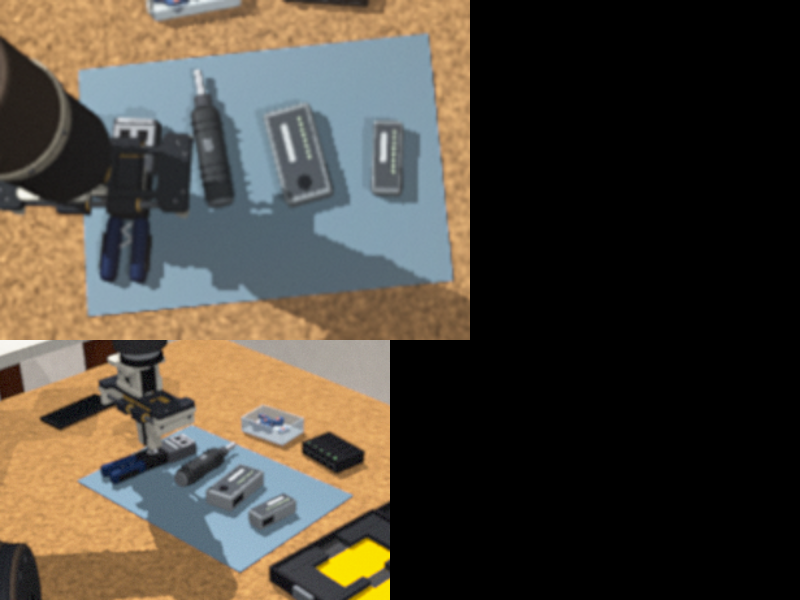

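```bash
python3 - <<'E'
from plant import r
import cv2,numpy as np
s=r.capture("side");t=r.capture("top");st=r.get_state();p=st["tcp_pos"];print(st)
def proj(s,X):return cv2.projectPoints(np.float64(X),cv2.Rodrigues(np.array(s["R"]))[0],np.float64(s["t"]),np.array([[s["fx"],0,s["cx"]],[0,s["fy"],s["cy"]],[0,0,1.]]),np.array(s["distortion"]))[0].reshape(-1,2)
v=np.zeros((600,800,3),np.uint8)
for i,(c,x0,y0) in enumerate(((s,150,120),(t,120,180))):
    a=cv2.resize(c["image"][y0:y0+120,x0:x0+80],None,fx=5,fy=5,interpolation=cv2.INTER_CUBIC)
    for dz,col in((0,(0,0,255)),(.019,(0,255,0)),(.04,(255,255,0))):
        q=proj(c,[p+[0,0,dz]])[0];cv2.drawMarker(a,tuple(int(k) for k in (q-[x0,y0])*5+2),col,0,12,1)
    v[:,400*i:400*i+400]=a
cv2.imwrite("pics/g2.png",v)
E
```

```text
{'time_s': 3.8, 'joints': array([ 5.16315086e+01,  2.72885354e+01, -1.54884290e+01,  2.42991585e-04,
       -4.72257076e+01,  3.63726717e+01]), 'qd': array([-0.03185628,  0.04070513, -0.10488062, -0.08028797,  0.03950119,
        0.06667869]), 'joint_torque': array([-1.53918885e-03, -6.07107496e+01,  2.29534113e+01,  5.43127880e+00,
        7.59538449e-02, -1.60179698e-04]), 'tcp_pos': array([0.53279117, 0.36397539, 0.00835472]), 'eef_rot': array([ 1.79997743e+02,  1.44097038e-03, -1.99565465e+00]), 'contact_force': array([-0.24697641, -0.52595128, -0.76122254]), 'moment': array([-0.02881803, -0.00254968, -0.00608265]), 'gripper_force': 0.0, 'gripper_width': 0.0016197186602172104}
```

View pics/g2.png

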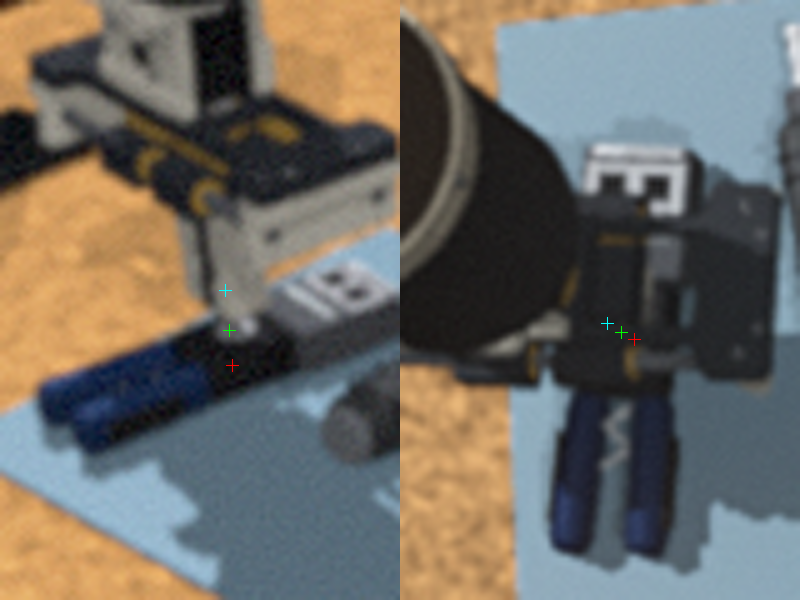

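The fingers are fully shut with their tips at about (240,325), just above the pivot's top face near 27 mm. The true tips therefore sit about 20 mm above the reported TCP. The tool is undisturbed, so I'll open and go about 20 mm lower in gentle steps.

{"api": "play_rows", "payload": {
  "rows": [
    {"slide": [0,0,-0.03],"delta_rot": [0,0,0],"fingers": 1},
    {"slide": [0,0,0],"delta_rot": [0,0,0],"fingers": 1},
    {"slide": [0,0,0],"delta_rot": [0,0,0],"fingers": 1},
    {"slide": [0,0,0],"delta_rot": [0,0,0],"fingers": 1},
    {"slide": [0,0,0],"delta_rot": [0,0,0],"fingers": 1},
    {"slide": [0,0,0],"delta_rot": [0,0,0],"fingers": 1},
    {"slide": [0,0,0],"delta_rot": [0,0,0],"fingers": 1},
    {"slide": [0,0,0],"delta_rot": [0,0,0],"fingers": 1}
  ]
}}

```text
time_s: 4.8
tcp_pos: [0.5328, 0.364, 0.0128]
eef_rot: [180.0, 0.0, -2.0]
contact_force: [-0.2, 0.5, -0.4]
gripper_width: 0.0761
gripper_force: 0.0
```

{"api": "play_rows", "payload": {
  "rows": [
    {"slide": [0,0,0.03],"delta_rot": [0,0,0],"fingers": 1},
    {"slide": [0,0,0.03],"delta_rot": [0,0,0],"fingers": 1},
    {"slide": [0,0,0.03],"delta_rot": [0,0,0],"fingers": 1},
    {"slide": [0,0,0.03],"delta_rot": [0,0,0],"fingers": 1},
    {"slide": [0,0,0.02],"delta_rot": [0,0,0],"fingers": 1},
    {"slide": [0,0,0],"delta_rot": [0,0,0],"fingers": 1}
  ]
}}

```text
time_s: 5.55
tcp_pos: [0.5327, 0.3639, -0.0085]
eef_rot: [180.0, 0.0, -2.0]
contact_force: [-0.4, 0.2, -0.8]
gripper_width: 0.0878
gripper_force: 0.0
```

```bash
python3 - <<'E'
from plant import r
import cv2,numpy as np
s=r.capture("side");st=r.get_state();p=st["tcp_pos"];print(p,st["gripper_width"],st["contact_force"])
v=cv2.resize(s["image"][110:230,130:290],(800,600),interpolation=cv2.INTER_CUBIC)
cv2.imwrite("pics/g3.png",v)
E
```

```text
[ 0.53279395  0.36402566 -0.00820393] 0.0875455905543383 [ 0.13631062 -0.24693043 -0.05235674]
```

View pics/g3.png

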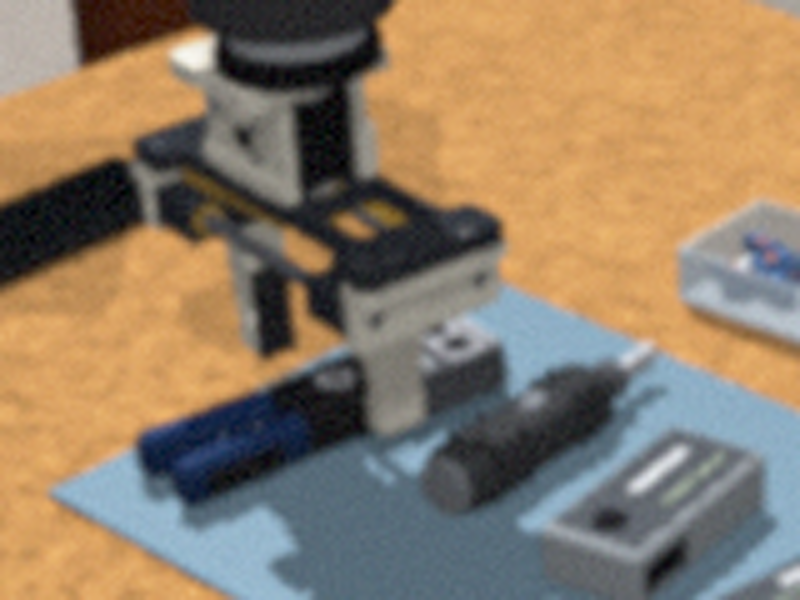

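The near finger's tip is at crop (395,432), beside the pivot body. I'll work out its height from there.

```bash
python3 - <<'E'
import pickle
from m import *
s=pickle.load(open("side.pkl","rb"))
for px,n in(((130+395/5,110+432/5),"open"),((130+260/5,110+352/5),"far finger"),((150+240/5,120+322/5),"shut")):
    for z in(0,.01,.02,.03): print(n,z,ray(s,[px],z).round(4))
E
```

```text
open 0 [[0.552  0.3401]]
open 0.01 [[0.5421 0.3258]]
open 0.02 [[0.5322 0.3115]]
open 0.03 [[0.5223 0.2972]]
far finger 0 [[0.5522 0.451 ]]
far finger 0.01 [[0.5423 0.4351]]
far finger 0.02 [[0.5324 0.4193]]
far finger 0.03 [[0.5225 0.4035]]
shut 0 [[0.5684 0.406 ]]
shut 0.01 [[0.5582 0.3908]]
shut 0.02 [[0.5481 0.3755]]
shut 0.03 [[0.5379 0.3603]]
```

Both fingers agree: the tips are at about 19 mm with the TCP reading at −8, an offset of about 27 mm. I'll go 11 mm lower and grip.

{"api": "play_rows", "payload": {
  "rows": [
    {"slide": [0,0,0.03],"delta_rot": [0,0,0],"fingers": 1},
    {"slide": [0,0,0.03],"delta_rot": [0,0,0],"fingers": 1},
    {"slide": [0,0,0.01],"delta_rot": [0,0,0],"fingers": 0.5},
    {"slide": [0,0,0],"delta_rot": [0,0,0],"fingers": -1},
    {"slide": [0,0,0],"delta_rot": [0,0,0],"fingers": -1},
    {"slide": [0,0,0],"delta_rot": [0,0,0],"fingers": -1},
    {"slide": [0,0,0],"delta_rot": [0,0,0],"fingers": -1},
    {"slide": [0,0,0],"delta_rot": [0,0,0],"fingers": -1}
  ]
}}

```text
time_s: 6.6
tcp_pos: [0.5328, 0.3639, -0.0186]
eef_rot: [180.0, -0.0, -2.0]
contact_force: [0.4, -0.4, 1.8]
gripper_width: 0.0395
gripper_force: 29.8
```

{"api": "play_rows", "payload": {
  "rows": [
    {"slide": [0,0,0],"delta_rot": [0,0,0],"fingers": -1},
    {"slide": [0,0,0],"delta_rot": [0,0,0],"fingers": -1},
    {"slide": [0,0,0],"delta_rot": [0,0,0],"fingers": -1}
  ]
}}

```text
time_s: 6.98
tcp_pos: [0.5328, 0.364, -0.0185]
eef_rot: [180.0, -0.0, -2.0]
contact_force: [-0.5, -1.2, 1.5]
gripper_width: 0.0399
gripper_force: 29.8
```

Gripped: 39.9 mm at 30 N.

{"api": "play_rows", "payload": {
  "rows": [
    {"slide": [0,0,-0.1],"delta_rot": [0,0,0],"fingers": -1},
    {"slide": [0,0,-0.2],"delta_rot": [0,0,0],"fingers": -1},
    {"slide": [0,0,-0.25],"delta_rot": [0,0,0],"fingers": -1},
    {"slide": [0,0,-0.2],"delta_rot": [0,0,0],"fingers": -1},
    {"slide": [0.03,0.2,0],"delta_rot": [0,0,0],"fingers": -1},
    {"slide": [0.03,0.35,0],"delta_rot": [0,0,0],"fingers": -1},
    {"slide": [0.03,0.35,0],"delta_rot": [0,0,0],"fingers": -1},
    {"slide": [0.03,0.35,0],"delta_rot": [0,0,0],"fingers": -1}
  ]
}}

```text
time_s: 7.98
tcp_pos: [0.5432, 0.1733, 0.0934]
eef_rot: [180.0, 0.1, -2.0]
contact_force: [2.1, 0.2, -3.0]
gripper_width: 0.0394
gripper_force: 29.8
```

{"api": "play_rows", "payload": {
  "rows": [
    {"slide": [0.03,0.35,0],"delta_rot": [0,0,0],"fingers": -1},
    {"slide": [0.03,0.35,0],"delta_rot": [0,0,0],"fingers": -1},
    {"slide": [0.03,0.35,0],"delta_rot": [0,0,0],"fingers": -1},
    {"slide": [0.03,0.35,0],"delta_rot": [0,0,0],"fingers": -1},
    {"slide": [0.03,0.35,0],"delta_rot": [0,0,0],"fingers": -1},
    {"slide": [0.03,0.35,0],"delta_rot": [0,0,0],"fingers": -1},
    {"slide": [0,0.31,0],"delta_rot": [0,0,0],"fingers": -1},
    {"slide": [0,0,0],"delta_rot": [0,0,0],"fingers": -1}
  ]
}}

```text
time_s: 8.98
tcp_pos: [0.5566, -0.1895, 0.093]
eef_rot: [-180.0, 0.1, -2.3]
contact_force: [0.2, 0.7, -2.8]
gripper_width: 0.0401
gripper_force: 29.8
```

{"api": "play_rows", "payload": {
  "rows": [
    {"slide": [0.01,-0.02,0.1],"delta_rot": [0,0,0],"fingers": -1},
    {"slide": [0,0,0.18],"delta_rot": [0,0,0],"fingers": -1},
    {"slide": [0,0,0.18],"delta_rot": [0,0,0],"fingers": -1},
    {"slide": [0,0,0.1],"delta_rot": [0,0,0],"fingers": -1},
    {"slide": [0,0,0.05],"delta_rot": [0,0,0],"fingers": -1},
    {"slide": [0,0,0.03],"delta_rot": [0,0,0],"fingers": -1},
    {"slide": [0,0,0.02],"delta_rot": [0,0,0],"fingers": -1},
    {"slide": [0,0,0.01],"delta_rot": [0,0,0],"fingers": -1}
  ]
}}

```text
time_s: 9.98
tcp_pos: [0.5607, -0.1833, -0.0062]
eef_rot: [180.0, -0.1, -2.0]
contact_force: [0.4, -0.1, -3.5]
gripper_width: 0.0402
gripper_force: 29.8
```

{"api": "play_rows", "payload": {
  "rows": [
    {"slide": [0,0,0],"delta_rot": [0,0,0],"fingers": -1},
    {"slide": [0,0,0.01],"delta_rot": [0,0,0],"fingers": -1},
    {"slide": [0,0,0],"delta_rot": [0,0,0],"fingers": -1}
  ]
}}

```text
time_s: 10.35
tcp_pos: [0.5602, -0.1833, -0.0081]
eef_rot: [-180.0, 0.0, -2.0]
contact_force: [0.6, -0.2, -3.3]
gripper_width: 0.0399
gripper_force: 29.8
```

{"api": "play_rows", "payload": {
  "rows": [
    {"slide": [-0.01,0.02,0.005],"delta_rot": [0,0,0],"fingers": -1},
    {"slide": [0,0,0.005],"delta_rot": [0,0,0],"fingers": -1},
    {"slide": [0,0,0.005],"delta_rot": [0,0,0],"fingers": -1},
    {"slide": [0,0,0],"delta_rot": [0,0,0],"fingers": -1}
  ]
}}

```text
time_s: 10.85
tcp_pos: [0.5584, -0.1865, -0.0096]
eef_rot: [180.0, 0.0, -2.0]
contact_force: [-3.5, 0.4, 5.1]
gripper_width: 0.0398
gripper_force: 29.8
```

{"api": "play_rows", "payload": {
  "rows": [
    {"slide": [0,0,0],"delta_rot": [0,0,0],"fingers": 0.4},
    {"slide": [0,0,0],"delta_rot": [0,0,0],"fingers": 0.4},
    {"slide": [0,0,0],"delta_rot": [0,0,0],"fingers": 0.4},
    {"slide": [0,0,0],"delta_rot": [0,0,0],"fingers": 0.4},
    {"slide": [0,0,-0.1],"delta_rot": [0,0,0],"fingers": 0.4},
    {"slide": [0,0,-0.2],"delta_rot": [0,0,0],"fingers": 0.4},
    {"slide": [0,0,-0.25],"delta_rot": [0,0,0],"fingers": 0.4},
    {"slide": [0,0,-0.2],"delta_rot": [0,0,0],"fingers": 0.4}
  ]
}}

```text
time_s: 11.85
tcp_pos: [0.5592, -0.1863, 0.1049]
eef_rot: [180.0, -0.1, -2.0]
contact_force: [0.1, -0.3, -0.2]
gripper_width: 0.0613
gripper_force: 0.0
```

{"api": "play_rows", "payload": {
  "rows": [
    {"slide": [0,-0.2,0],"delta_rot": [0,0,0],"fingers": 0.4},
    {"slide": [0,-0.38,0],"delta_rot": [0,0,0],"fingers": 0.4},
    {"slide": [0,-0.38,0],"delta_rot": [0,0,0],"fingers": 0.4},
    {"slide": [0,-0.38,0],"delta_rot": [0,0,0],"fingers": 0.4},
    {"slide": [0.03,-0.38,0],"delta_rot": [0,0,0],"fingers": 0.4},
    {"slide": [0,-0.38,0],"delta_rot": [0,0,0],"fingers": 0.4},
    {"slide": [0,-0.38,0],"delta_rot": [0,0,0],"fingers": 0.4},
    {"slide": [0,-0.38,0],"delta_rot": [0,0,0],"fingers": 0.4}
  ]
}}

```text
time_s: 12.85
tcp_pos: [0.5782, 0.2444, 0.1036]
eef_rot: [-180.0, -0.1, -2.0]
contact_force: [1.5, 0.4, -0.1]
gripper_width: 0.0615
gripper_force: 0.0
```

{"api": "play_rows", "payload": {
  "rows": [
    {"slide": [0,-0.22,0],"delta_rot": [0,0,0],"fingers": 0.4},
    {"slide": [0,0,0],"delta_rot": [0,0,-0.945],"fingers": 0.4},
    {"slide": [0,0,0],"delta_rot": [0,0,-0.945],"fingers": 0.4},
    {"slide": [0,0,0],"delta_rot": [0,0,-0.945],"fingers": 0.4},
    {"slide": [0,0,0],"delta_rot": [0,0,0],"fingers": 0.4},
    {"slide": [0,0,0],"delta_rot": [0,0,0],"fingers": 0.4},
    {"slide": [0,0,0],"delta_rot": [0,0,0],"fingers": 0.4}
  ]
}}

```text
time_s: 13.72
tcp_pos: [0.5793, 0.2753, 0.1024]
eef_rot: [-180.0, -0.0, 10.9]
contact_force: [-0.2, 0.5, 1.1]
gripper_width: 0.0611
gripper_force: 0.0
```

{"api": "play_rows", "payload": {
  "rows": [
    {"slide": [0,0,0.2],"delta_rot": [0,0,0],"fingers": 0.4},
    {"slide": [0,0,0.2],"delta_rot": [0,0,0],"fingers": 0.4},
    {"slide": [0,0,0.2],"delta_rot": [0,0,0],"fingers": 0.4},
    {"slide": [0,0,0.1],"delta_rot": [0,0,0],"fingers": 0.4},
    {"slide": [0,0,0.06],"delta_rot": [0,0,0],"fingers": 0.4},
    {"slide": [0,0,0.04],"delta_rot": [0,0,0],"fingers": 0.4},
    {"slide": [0,0,0],"delta_rot": [0,0,0],"fingers": -1},
    {"slide": [0,0,0],"delta_rot": [0,0,0],"fingers": -1}
  ],
  "squeeze": 20
}}

```text
time_s: 14.72
tcp_pos: [0.5797, 0.2757, -0.0171]
eef_rot: [-180.0, -0.1, 11.0]
contact_force: [-0.4, 0.5, 0.1]
gripper_width: 0.0467
gripper_force: 0.0
```

{"api": "play_rows", "payload": {
  "rows": [
    {"slide": [0,0,0],"delta_rot": [0,0,0],"fingers": -1},
    {"slide": [0,0,0],"delta_rot": [0,0,0],"fingers": -1},
    {"slide": [0,0,0],"delta_rot": [0,0,0],"fingers": -1},
    {"slide": [0,0,0],"delta_rot": [0,0,0],"fingers": -1}
  ]
}}

```text
time_s: 15.22
tcp_pos: [0.5794, 0.2755, -0.0174]
eef_rot: [-180.0, -0.0, 11.0]
contact_force: [-1.3, -0.6, 4.1]
gripper_width: 0.0301
gripper_force: 20.0
```

{"api": "play_rows", "payload": {
  "rows": [
    {"slide": [0,0,-0.1],"delta_rot": [0,0,0],"fingers": -1},
    {"slide": [0,0,-0.2],"delta_rot": [0,0,0],"fingers": -1},
    {"slide": [0,0,-0.25],"delta_rot": [0,0,0.945],"fingers": -1},
    {"slide": [0,0,-0.2],"delta_rot": [0,0,0.945],"fingers": -1},
    {"slide": [0,0,0],"delta_rot": [0,0,0.945],"fingers": -1},
    {"slide": [-0.03,0.2,0],"delta_rot": [0,0,0],"fingers": -1},
    {"slide": [0,0.35,0],"delta_rot": [0,0,0],"fingers": -1},
    {"slide": [0,0.35,0],"delta_rot": [0,0,0],"fingers": -1}
  ]
}}

```text
time_s: 16.23
tcp_pos: [0.5697, 0.1395, 0.0952]
eef_rot: [-180.0, -0.0, -1.9]
contact_force: [0.4, 0.1, -1.2]
gripper_width: 0.0299
gripper_force: 20.0
```

{"api": "play_rows", "payload": {
  "rows": [
    {"slide": [0,0.35,0],"delta_rot": [0,0,0],"fingers": -1},
    {"slide": [0,0.35,0],"delta_rot": [0,0,0],"fingers": -1},
    {"slide": [0,0.35,0],"delta_rot": [0,0,0],"fingers": -1},
    {"slide": [0,0.35,0],"delta_rot": [0,0,0],"fingers": -1},
    {"slide": [0,0.35,0],"delta_rot": [0,0,0],"fingers": -1},
    {"slide": [0,0.35,0],"delta_rot": [0,0,0],"fingers": -1},
    {"slide": [0,0.35,0],"delta_rot": [0,0,0],"fingers": -1},
    {"slide": [0,0.29,0],"delta_rot": [0,0,0],"fingers": -1}
  ]
}}

```text
time_s: 17.23
tcp_pos: [0.5554, -0.2721, 0.0953]
eef_rot: [-180.0, -0.0, -2.0]
contact_force: [0.2, 0.3, -1.3]
gripper_width: 0.0297
gripper_force: 20.0
```

{"api": "play_rows", "payload": {
  "rows": [
    {"slide": [0,0,0],"delta_rot": [0,0,0],"fingers": -1},
    {"slide": [0,0,0],"delta_rot": [0,0,0],"fingers": -1},
    {"slide": [0,0,0],"delta_rot": [0,0,0],"fingers": -1}
  ]
}}

```text
time_s: 17.6
tcp_pos: [0.5559, -0.2693, 0.0949]
eef_rot: [-180.0, -0.0, -1.9]
contact_force: [-0.0, -0.2, -1.2]
gripper_width: 0.0298
gripper_force: 20.0
```

{"api": "play_rows", "payload": {
  "rows": [
    {"slide": [0,0.01,0.1],"delta_rot": [0,0,0],"fingers": -1},
    {"slide": [0,0,0.18],"delta_rot": [0,0,0],"fingers": -1},
    {"slide": [0,0,0.18],"delta_rot": [0,0,0],"fingers": -1},
    {"slide": [0,0,0.1],"delta_rot": [0,0,0],"fingers": -1},
    {"slide": [0,0,0.06],"delta_rot": [0,0,0],"fingers": -1},
    {"slide": [0,0,0.03],"delta_rot": [0,0,0],"fingers": -1},
    {"slide": [0,0,0.03],"delta_rot": [0,0,0],"fingers": -1},
    {"slide": [0,0,0],"delta_rot": [0,0,0],"fingers": -1}
  ]
}}

```text
time_s: 18.6
tcp_pos: [0.5558, -0.2717, -0.0072]
eef_rot: [180.0, -0.0, -2.0]
contact_force: [-0.3, 0.5, -0.5]
gripper_width: 0.0298
gripper_force: 20.0
```

{"api": "play_rows", "payload": {
  "rows": [
    {"slide": [0,0,0.005],"delta_rot": [0,0,0],"fingers": -1},
    {"slide": [0,0,0.005],"delta_rot": [0,0,0],"fingers": -1},
    {"slide": [0,0,0],"delta_rot": [0,0,0],"fingers": -1}
  ]
}}

```text
time_s: 18.98
tcp_pos: [0.556, -0.2718, -0.0084]
eef_rot: [180.0, -0.0, -2.0]
contact_force: [-1.2, 0.7, 2.1]
gripper_width: 0.0299
gripper_force: 20.0
```

{"api": "play_rows", "payload": {
  "rows": [
    {"slide": [0,0,0],"delta_rot": [0,0,0],"fingers": 0.2},
    {"slide": [0,0,0],"delta_rot": [0,0,0],"fingers": 0.2},
    {"slide": [0,0,0],"delta_rot": [0,0,0],"fingers": 0.2},
    {"slide": [0,0,0],"delta_rot": [0,0,0],"fingers": 0.2},
    {"slide": [0,0,-0.1],"delta_rot": [0,0,0],"fingers": 0.2},
    {"slide": [0,0,-0.2],"delta_rot": [0,0,0],"fingers": 0.2},
    {"slide": [0,0,-0.25],"delta_rot": [0,0,0],"fingers": 0.6},
    {"slide": [0,0,-0.2],"delta_rot": [0,0,0],"fingers": 0.6}
  ]
}}

```text
time_s: 19.98
tcp_pos: [0.5562, -0.2719, 0.1065]
eef_rot: [180.0, -0.1, -2.0]
contact_force: [1.1, 0.6, 0.0]
gripper_width: 0.0667
gripper_force: 0.0
```

{"api": "play_rows", "payload": {
  "rows": [
    {"slide": [0,-0.22,0],"delta_rot": [0,0,0],"fingers": 0.6},
    {"slide": [0,-0.4,0],"delta_rot": [0,0,0],"fingers": 0.6},
    {"slide": [0,-0.4,0],"delta_rot": [0,0,0],"fingers": 0.6},
    {"slide": [0,-0.4,0],"delta_rot": [0,0,0],"fingers": 0.6},
    {"slide": [0,-0.4,0],"delta_rot": [0,0,0],"fingers": 0.6},
    {"slide": [0,-0.4,0],"delta_rot": [0,0,0],"fingers": 0.6},
    {"slide": [0,-0.4,0],"delta_rot": [0,0,0],"fingers": 0.6},
    {"slide": [0,-0.38,0],"delta_rot": [0,0,0],"fingers": 0.6}
  ]
}}

```text
time_s: 20.98
tcp_pos: [0.5715, 0.1803, 0.1051]
eef_rot: [-180.0, -0.1, -2.0]
contact_force: [1.6, -1.0, 0.4]
gripper_width: 0.0702
gripper_force: 0.0
```

{"api": "play_rows", "payload": {
  "rows": [
    {"slide": [0,0,0],"delta_rot": [0,0,-0.927],"fingers": 0.6},
    {"slide": [0,0,0],"delta_rot": [0,0,-0.927],"fingers": 0.6},
    {"slide": [0,0,0],"delta_rot": [0,0,-0.927],"fingers": 0.6},
    {"slide": [0,0,0],"delta_rot": [0,0,-0.927],"fingers": 0.6},
    {"slide": [0,0,0],"delta_rot": [0,0,0],"fingers": 0.6},
    {"slide": [0,0,0],"delta_rot": [0,0,0],"fingers": 0.6},
    {"slide": [0,0,0],"delta_rot": [0,0,0],"fingers": 0.6}
  ]
}}

```text
time_s: 21.85
tcp_pos: [0.5714, 0.178, 0.1039]
eef_rot: [-180.0, -0.0, 14.9]
contact_force: [0.1, -0.2, -0.7]
gripper_width: 0.0699
gripper_force: 0.0
```

{"api": "play_rows", "payload": {
  "rows": [
    {"slide": [0,0,0.2],"delta_rot": [0,0,0],"fingers": 0.6},
    {"slide": [0,0,0.2],"delta_rot": [0,0,0],"fingers": 0.6},
    {"slide": [0,0,0.2],"delta_rot": [0,0,0],"fingers": 0.6},
    {"slide": [0,0,0.11],"delta_rot": [0,0,0],"fingers": 0.6},
    {"slide": [0,0,0.06],"delta_rot": [0,0,0],"fingers": 0.6},
    {"slide": [0,0,0.04],"delta_rot": [0,0,0],"fingers": 0.6},
    {"slide": [0,0,0],"delta_rot": [0,0,0],"fingers": -1},
    {"slide": [0,0,0],"delta_rot": [0,0,0],"fingers": -1}
  ]
}}

```text
time_s: 22.85
tcp_pos: [0.5719, 0.1783, -0.0171]
eef_rot: [-180.0, -0.1, 15.0]
contact_force: [-0.4, -0.6, 0.4]
gripper_width: 0.0554
gripper_force: 0.0
```

{"api": "play_rows", "payload": {
  "rows": [
    {"slide": [0,0,0],"delta_rot": [0,0,0],"fingers": -1},
    {"slide": [0,0,0],"delta_rot": [0,0,0],"fingers": -1},
    {"slide": [0,0,0],"delta_rot": [0,0,0],"fingers": -1},
    {"slide": [0,0,0],"delta_rot": [0,0,0],"fingers": -1}
  ]
}}

```text
time_s: 23.35
tcp_pos: [0.5718, 0.1784, -0.0172]
eef_rot: [-180.0, -0.1, 15.0]
contact_force: [-1.1, 1.5, 5.6]
gripper_width: 0.0521
gripper_force: 20.0
```

{"api": "play_rows", "payload": {
  "rows": [
    {"slide": [0,0,-0.1],"delta_rot": [0,0,0],"fingers": -1},
    {"slide": [0,0,-0.2],"delta_rot": [0,0,0],"fingers": -1},
    {"slide": [0,0,-0.25],"delta_rot": [0,0,0.927],"fingers": -1},
    {"slide": [0,0,-0.2],"delta_rot": [0,0,0.927],"fingers": -1},
    {"slide": [0,0,0],"delta_rot": [0,0,0.927],"fingers": -1},
    {"slide": [0,0,0],"delta_rot": [0,0,0.927],"fingers": -1},
    {"slide": [-0.01,0.2,0],"delta_rot": [0,0,0],"fingers": -1},
    {"slide": [0,0.35,0],"delta_rot": [0,0,0],"fingers": -1}
  ]
}}

```text
time_s: 24.35
tcp_pos: [0.5668, 0.0958, 0.0951]
eef_rot: [-180.0, -0.0, -1.9]
contact_force: [0.7, -0.4, -2.0]
gripper_width: 0.052
gripper_force: 20.0
```

{"api": "play_rows", "payload": {
  "rows": [
    {"slide": [0,0.35,0],"delta_rot": [0,0,0],"fingers": -1},
    {"slide": [0,0.35,0],"delta_rot": [0,0,0],"fingers": -1},
    {"slide": [0,0.35,0],"delta_rot": [0,0,0],"fingers": -1},
    {"slide": [0,0.275,0],"delta_rot": [0,0,0],"fingers": -1},
    {"slide": [0,0,0],"delta_rot": [0,0,0],"fingers": -1},
    {"slide": [0,0,0],"delta_rot": [0,0,0],"fingers": -1},
    {"slide": [0,0,0],"delta_rot": [0,0,0],"fingers": -1}
  ]
}}

```text
time_s: 25.22
tcp_pos: [0.5602, -0.1021, 0.0949]
eef_rot: [-180.0, -0.0, -1.9]
contact_force: [0.2, -0.5, -2.0]
gripper_width: 0.0519
gripper_force: 20.0
```

{"api": "play_rows", "payload": {
  "rows": [
    {"slide": [0,0,0.1],"delta_rot": [0,0,0],"fingers": -1},
    {"slide": [0,0,0.18],"delta_rot": [0,0,0],"fingers": -1},
    {"slide": [0,0,0.1],"delta_rot": [0,0,0],"fingers": -1},
    {"slide": [0,0,0.06],"delta_rot": [0,0,0],"fingers": -1},
    {"slide": [0,0,0.06],"delta_rot": [0,0,0],"fingers": -1},
    {"slide": [0,0,0.06],"delta_rot": [0,0,0],"fingers": -1},
    {"slide": [0,0,0.04],"delta_rot": [0,0,0],"fingers": -1},
    {"slide": [0,0,0],"delta_rot": [0,0,0],"fingers": -1}
  ]
}}

```text
time_s: 26.22
tcp_pos: [0.5598, -0.1031, 0.0043]
eef_rot: [180.0, 0.0, -2.0]
contact_force: [-0.3, -0.7, -2.0]
gripper_width: 0.0517
gripper_force: 20.0
```

{"api": "play_rows", "payload": {
  "rows": [
    {"slide": [0,0,0.03],"delta_rot": [0,0,0],"fingers": -1},
    {"slide": [0,0,0.03],"delta_rot": [0,0,0],"fingers": -1},
    {"slide": [0,0,0.01],"delta_rot": [0,0,0],"fingers": -1},
    {"slide": [0,0,0.01],"delta_rot": [0,0,0],"fingers": -1},
    {"slide": [0,0,0],"delta_rot": [0,0,0],"fingers": -1}
  ]
}}

```text
time_s: 26.85
tcp_pos: [0.56, -0.103, -0.0075]
eef_rot: [180.0, 0.0, -2.0]
contact_force: [0.4, -1.3, -0.7]
gripper_width: 0.0522
gripper_force: 20.0
```

{"api": "play_rows", "payload": {
  "rows": [
    {"slide": [0,0,0.005],"delta_rot": [0,0,0],"fingers": 0.33},
    {"slide": [0,0,0],"delta_rot": [0,0,0],"fingers": 0.33},
    {"slide": [0,0,0],"delta_rot": [0,0,0],"fingers": 0.33},
    {"slide": [0,0,0],"delta_rot": [0,0,0],"fingers": 0.33},
    {"slide": [0,0,-0.1],"delta_rot": [0,0,0],"fingers": 0.33},
    {"slide": [0,0,-0.2],"delta_rot": [0,0,0],"fingers": 0.33},
    {"slide": [0,0,-0.25],"delta_rot": [0,0,0],"fingers": 0.33},
    {"slide": [0,0,-0.2],"delta_rot": [0,0,0],"fingers": 0.33}
  ]
}}

```text
time_s: 27.85
tcp_pos: [0.5606, -0.103, 0.1071]
eef_rot: [-180.0, -0.1, -2.0]
contact_force: [0.1, 0.4, -0.0]
gripper_width: 0.0581
gripper_force: 0.0
```

{"api": "play_rows", "payload": {
  "rows": [
    {"slide": [0,-0.2,0],"delta_rot": [0,0,0],"fingers": 0.3},
    {"slide": [0,-0.35,0],"delta_rot": [0,0,0],"fingers": 0.3},
    {"slide": [0,-0.35,0],"delta_rot": [0,0,0],"fingers": 0.3},
    {"slide": [0,-0.34,0],"delta_rot": [0,0,0],"fingers": 0.3},
    {"slide": [0,0,0],"delta_rot": [0,0,0],"fingers": 0.3},
    {"slide": [0,0,0],"delta_rot": [0,0,0],"fingers": 0.3},
    {"slide": [0,0,0],"delta_rot": [0,0,0],"fingers": 0.3}
  ]
}}

```text
time_s: 28.72
tcp_pos: [0.5665, 0.082, 0.1048]
eef_rot: [-180.0, -0.0, -2.1]
contact_force: [-0.2, 0.5, -0.5]
gripper_width: 0.057
gripper_force: 0.0
```

{"api": "play_rows", "payload": {
  "rows": [
    {"slide": [-0.01,-0.01,0.2],"delta_rot": [0,0,0],"fingers": 0.3},
    {"slide": [0,0,0.2],"delta_rot": [0,0,0],"fingers": 0.3},
    {"slide": [0,0,0.2],"delta_rot": [0,0,0],"fingers": 0.3},
    {"slide": [0,0,0.11],"delta_rot": [0,0,0],"fingers": 0.3},
    {"slide": [0,0,0.06],"delta_rot": [0,0,0],"fingers": 0.3},
    {"slide": [0,0,0.045],"delta_rot": [0,0,0],"fingers": 0.3},
    {"slide": [0,0,0],"delta_rot": [0,0,0],"fingers": -1},
    {"slide": [0,0,0],"delta_rot": [0,0,0],"fingers": -1}
  ]
}}

```text
time_s: 29.72
tcp_pos: [0.5655, 0.0847, -0.0172]
eef_rot: [-180.0, -0.1, -2.0]
contact_force: [-0.1, 0.4, 0.3]
gripper_width: 0.0421
gripper_force: 0.0
```

{"api": "play_rows", "payload": {
  "rows": [
    {"slide": [0,0,0],"delta_rot": [0,0,0],"fingers": -1},
    {"slide": [0,0,0],"delta_rot": [0,0,0],"fingers": -1},
    {"slide": [0,0,0],"delta_rot": [0,0,0],"fingers": -1},
    {"slide": [0,0,0],"delta_rot": [0,0,0],"fingers": -1}
  ]
}}

```text
time_s: 30.22
tcp_pos: [0.5654, 0.0846, -0.0173]
eef_rot: [-180.0, -0.0, -2.0]
contact_force: [-1.7, -0.1, 6.3]
gripper_width: 0.0317
gripper_force: 20.0
```

{"api": "play_rows", "payload": {
  "rows": [
    {"slide": [0,0,-0.1],"delta_rot": [0,0,0],"fingers": -1},
    {"slide": [0,0,-0.2],"delta_rot": [0,0,0],"fingers": -1},
    {"slide": [0,0,-0.25],"delta_rot": [0,0,0],"fingers": -1},
    {"slide": [0,0,-0.2],"delta_rot": [0,0,0],"fingers": -1},
    {"slide": [0.02,0.2,0],"delta_rot": [0,0,0],"fingers": -1},
    {"slide": [0,0.35,0],"delta_rot": [0,0,0],"fingers": -1},
    {"slide": [0,0.35,0],"delta_rot": [0,0,0],"fingers": -1},
    {"slide": [0,0.35,0],"delta_rot": [0,0,0],"fingers": -1}
  ]
}}

```text
time_s: 31.22
tcp_pos: [0.5614, -0.1044, 0.0956]
eef_rot: [-180.0, -0.0, -2.0]
contact_force: [0.5, -0.3, -0.4]
gripper_width: 0.0319
gripper_force: 20.0
```

{"api": "play_rows", "payload": {
  "rows": [
    {"slide": [0,0.35,0],"delta_rot": [0,0,0],"fingers": -1},
    {"slide": [0,0.35,0],"delta_rot": [0,0,0],"fingers": -1},
    {"slide": [0,0.35,0],"delta_rot": [0,0,0],"fingers": -1},
    {"slide": [0,0.35,0],"delta_rot": [0,0,0],"fingers": -1},
    {"slide": [0,0.275,0],"delta_rot": [0,0,0],"fingers": -1},
    {"slide": [0,0,0],"delta_rot": [0,0,0],"fingers": -1},
    {"slide": [0,0,0],"delta_rot": [0,0,0],"fingers": -1},
    {"slide": [0,0,0],"delta_rot": [0,0,0],"fingers": -1}
  ]
}}

```text
time_s: 32.22
tcp_pos: [0.553, -0.3532, 0.095]
eef_rot: [-180.0, -0.0, -1.9]
contact_force: [-0.3, 0.3, -0.1]
gripper_width: 0.0316
gripper_force: 20.0
```

{"api": "play_rows", "payload": {
  "rows": [
    {"slide": [0,0,0.1],"delta_rot": [0,0,0],"fingers": -1},
    {"slide": [0,0,0.18],"delta_rot": [0,0,0],"fingers": -1},
    {"slide": [0,0,0.1],"delta_rot": [0,0,0],"fingers": -1},
    {"slide": [0,0,0.08],"delta_rot": [0,0,0],"fingers": -1},
    {"slide": [0,0,0.08],"delta_rot": [0,0,0],"fingers": -1},
    {"slide": [0,0,0.08],"delta_rot": [0,0,0],"fingers": -1},
    {"slide": [0,0,0.05],"delta_rot": [0,0,0],"fingers": -1},
    {"slide": [0,0,0.01],"delta_rot": [0,0,0],"fingers": -1}
  ]
}}

```text
time_s: 33.22
tcp_pos: [0.5526, -0.3541, -0.0079]
eef_rot: [-180.0, 0.0, -2.0]
contact_force: [0.0, -0.3, -0.1]
gripper_width: 0.0316
gripper_force: 20.0
```

{"api": "play_rows", "payload": {
  "rows": [
    {"slide": [0,0,0.005],"delta_rot": [0,0,0],"fingers": -1},
    {"slide": [0,0,0],"delta_rot": [0,0,0],"fingers": -1},
    {"slide": [0,0,0],"delta_rot": [0,0,0],"fingers": -1}
  ]
}}

```text
time_s: 33.6
tcp_pos: [0.553, -0.3542, -0.0077]
eef_rot: [180.0, -0.0, -2.0]
contact_force: [0.1, 0.2, -0.5]
gripper_width: 0.0317
gripper_force: 20.0
```

Release, rise, and retreat back over the mat so the cameras see the case.

{"api": "play_rows", "payload": {
  "rows": [
    {"slide": [0,0,0],"delta_rot": [0,0,0],"fingers": -0.05},
    {"slide": [0,0,0],"delta_rot": [0,0,0],"fingers": -0.05},
    {"slide": [0,0,0],"delta_rot": [0,0,0],"fingers": -0.05},
    {"slide": [0,0,0],"delta_rot": [0,0,0],"fingers": -0.05},
    {"slide": [0,0,-0.1],"delta_rot": [0,0,0],"fingers": -0.05},
    {"slide": [0,0,-0.25],"delta_rot": [0,0,0],"fingers": -0.05},
    {"slide": [0,0,-0.35],"delta_rot": [0,0,0],"fingers": -0.05},
    {"slide": [0,0,-0.35],"delta_rot": [0,0,0],"fingers": -0.05}
  ]
}}

```text
time_s: 34.6
tcp_pos: [0.5527, -0.3542, 0.1522]
eef_rot: [180.0, -0.0, -2.0]
contact_force: [-0.1, -0.8, -0.2]
gripper_width: 0.0417
gripper_force: 0.0
```

{"api": "play_rows", "payload": {
  "rows": [
    {"slide": [0,-0.3,0],"delta_rot": [0,0,0],"fingers": 0},
    {"slide": [0,-0.4,0],"delta_rot": [0,0,0],"fingers": 0},
    {"slide": [0,-0.4,0],"delta_rot": [0,0,0],"fingers": 0},
    {"slide": [0,-0.4,0],"delta_rot": [0,0,0],"fingers": 0},
    {"slide": [0,-0.4,0],"delta_rot": [0,0,0],"fingers": 0},
    {"slide": [0,-0.4,0],"delta_rot": [0,0,0],"fingers": 0},
    {"slide": [0,-0.4,0],"delta_rot": [0,0,0],"fingers": 0},
    {"slide": [0,-0.4,0],"delta_rot": [0,0,0],"fingers": 0}
  ]
}}

```text
time_s: 35.6
tcp_pos: [0.5691, 0.1127, 0.1509]
eef_rot: [-180.0, -0.1, -2.0]
contact_force: [-0.3, -0.2, 0.6]
gripper_width: 0.0436
gripper_force: 0.0
```

{"api": "play_rows", "payload": {
  "rows": [
    {"slide": [0,-0.4,0],"delta_rot": [0,0,0],"fingers": 0},
    {"slide": [0,-0.4,0],"delta_rot": [0,0,0],"fingers": 0},
    {"slide": [0,0,0],"delta_rot": [0,0,0],"fingers": 0},
    {"slide": [0,0,0],"delta_rot": [0,0,0],"fingers": 0},
    {"slide": [0,0,0],"delta_rot": [0,0,0],"fingers": 0}
  ]
}}

```text
time_s: 36.22
tcp_pos: [0.5732, 0.2295, 0.1499]
eef_rot: [-180.0, -0.0, -2.1]
contact_force: [-0.3, 0.7, 0.6]
gripper_width: 0.0438
gripper_force: 0.0
```

```bash
python3 - <<'E'
from plant import r
import cv2,numpy as np
a=r.capture("top")["image"][170:300,340:535];b=r.capture("side")["image"][230:400,280:520]
v=np.zeros((600,800,3),np.uint8);v[:300,:450]=cv2.resize(a,(450,300),interpolation=cv2.INTER_CUBIC);v[300:,:424]=cv2.resize(b,(424,300),interpolation=cv2.INTER_CUBIC)
cv2.imwrite("pics/end.png",v)
cv2.imwrite("pics/endtop.png",cv2.resize(a,None,fx=4,fy=4,interpolation=cv2.INTER_CUBIC))
cv2.imwrite("pics/endside.png",cv2.resize(b,None,fx=3.3,fy=3.3,interpolation=cv2.INTER_CUBIC))
E
```

```text
(no output)
```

View pics/endtop.png

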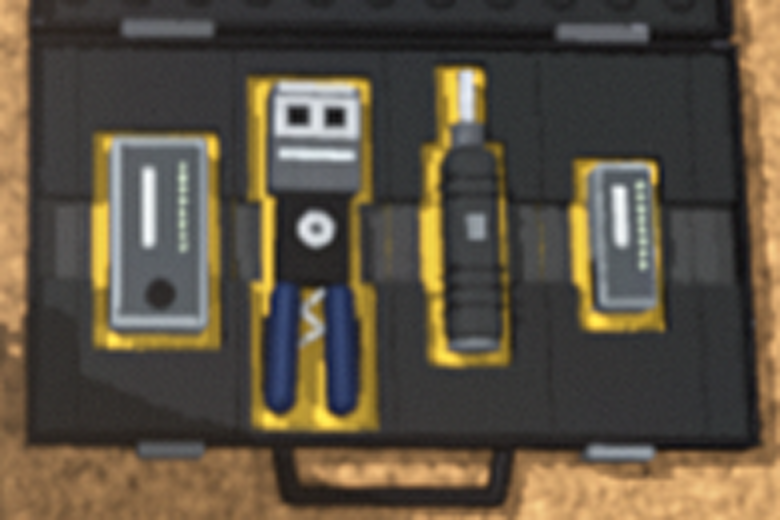

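View pics/endside.png

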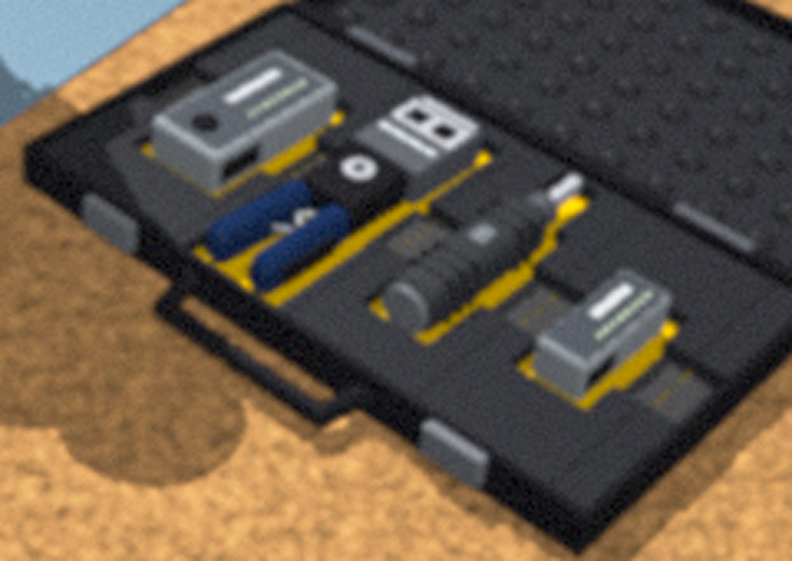

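All four tools lie flat inside their own pockets with yellow floor showing around them: tester (160,235), crimper (315,230), punch (473,240) and remote (622,235). The arm is clear, so I'm handing in.

```bash
python3 -c "
from plant import r
print(r.close_job())"
```

```text
the job is handed in; nothing more can be done
None
```

All four tools lie flat in their own pockets in the final top and side pictures, and the job was handed in at about 36 s; the system returned no verdict.

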